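# Find the stamped sample crate and push it to the dispatch line

### The arm

A 6-joint arm with a two-finger parallel gripper is mounted at the origin on the work surface. World frame = base frame: x ahead of the robot, y to its left, z up, the work surface at z = 0. Lengths are in m, angles in rad, forces in N, time in s.
With the tool pointing down it reaches from about 0.4 to 0.825 m from the base axis. Payload 7 kg.
Tool frame: the origin (TCP) lies at the centre of the arm's flange, where the gripper is bolted on; the fingertips stand 178 mm ahead of it and the grasp point (between the pads) lies 159 mm ahead of it; z points along the fingers, y is the direction in which the jaws open and shut (so a half turn about z gives the same grasp; the last joint's range is limited). The gripper opens to 88 mm and grips with 3 to 60 N. Pads are 19 mm wide; open, the fingers measure 130 mm over their backs; the gripper's body (78 mm by 193 mm) begins 47 mm behind the grasp point.
Start: joints at [-1.032, 0.359, 0.012, 0, -1.224, -0.288], TCP at [0.167, -0.654, 0.405] pointing down, gripper open.
Joint ranges: [-3.07, 3.07], [-1.43, 2.12], [-1.02, 1.25], [-3.03, 1.67], [-3.05, -0], [-3.03, 3.03]. Speed limits (rad/s): [2.39, 2.39, 3.01, 3.14, 3.14, 3.14].

### API

Orientations are given as [roll, pitch, yaw] about the fixed x, y, z axes, in that order (R = Rz(yaw) Ry(pitch) Rx(roll)).
In Python, from station import * gives the robot as it stands.
- The arm moves only by the tool send_rows, never from a script. Its argument "motion" is a list of rows, each an object with "offset": the shift along the tool's x, y, z in cm, a list of three; "turn": the turn about the tool's z in degrees. In form: [{"offset": [x, y, z], "turn": turn}, ...]. A call has 1 to 8 rows; each row is the pose to reach, as a shift and turn from the pose commanded when the call began, along the tool's axes at that moment; what a row does not reach only later rows make up. A row lasts 1/10 s, in which the tool goes at most 50 mm and 8.59 degrees, less where a joint would pass 70% of its speed; a pose out of reach is approached as far as the arm can. A call with a gripper value outside its range is refused whole. "hand" is the opening, from -1 (shut) to 1 (fully open), set as the call begins (left out, the last holds). The fingers move at their own pace and stop on an object; "squeeze" is the grip in N (left out, the last holds). Time passes only in rows, so rows that repeat a pose let the fingers close. It gives the time, the measured TCP pose, the force and the opening at its end, in the units of the state.
- get_state(): the state, without advancing time (a new reading comes with each control period).
- grab_frame(name): name is "scene" or "top" or "wrist"; returns a dict with "frame" (480x640x3 uint8, blue, green, red), "range_z" (480x640 float32, m along the optical axis (not along the pixel's ray), 0 where there is no reading), "vertical_fov" (degrees; the focal length in pixels is half the picture's height over the tangent of half this angle, whatever the lens; pixels are square), "cx", "cy" (the principal point, pixels), "k1" (the pictures are not rectified: a ray, as slopes to the right and down, at radius r is drawn at 1 + k1 r^2 times it, then the intrinsics apply), "cam_to_world" (4x4, takes a point from camera to world coordinates). Camera axes: x right, y up, looking along -z (the intrinsics and any distortion apply to the point x, -y, -z); pixel columns grow to the right and rows downward; lengths in m; the calibration is good to about 2 mm. A picture is of the moment at which its call begins.
- job_done(): hands the job in, once; it reports no verdict.
The state is a dict: "t": time; "q": joint angles; "qd": joint speeds; "joint_efforts": joint torques, N m; "eef_pos": TCP position; "ee_rot": TCP orientation; "force": force on the tool from outside, world axes, zero at the start; "moment": the same for the moment, N m; "width": finger opening in m.
Only numpy, scipy, OpenCV 4.12 (cv2) and the standard library are available. Lean on these libraries where they do the work, as an engineer would, in place of code of your own. Each camera call takes 0.05 s, during which the arm holds its last target. There are 200 camera calls.

### The job

Two look-alike sample crates stand on the lab bench, one of them stamped underneath. First tip both over towards the robot, each onto its side with its underside facing the dispatch line (the black tape across the bench); then push the stamped one, lying as it is, away from the robot until the tape runs under its middle, leaving the other well short of the tape. Only push with the fingers, without gripping or lifting a crate or ramming it hard, and do not disturb the other things on the bench.

Things in the scene. Friction and masses are not known exactly. Their poses are not given: they have to be found in the camera images.
- stamped_crate: Stamped sample crate: upright lidded white plastic box, 60 deep (x) x 100 wide (y) x 100 tall (z) mm, flat faces, 0.25 to 0.5 kg spread evenly. Origin: centre of underside, z towards the lid; -x face towards the robot within 0.25 rad at the start. Under it an inked black ring, 44 mm across, with a bar; otherwise like the other crate. Stands left or right.
- plain_crate: Sample crate with a bare underside: upright lidded white plastic box, 60 deep (x) x 100 wide (y) x 100 tall (z) mm, flat faces, 0.25 to 0.5 kg spread evenly. Origin: centre of underside, z towards the lid; -x face towards the robot within 0.25 rad at the start. 
- stamped_crate_mid (a point): Centre of the stamped crate's volume, 50 mm from underside and lid: 50 mm above the bench when upright, 30 mm when lying on its -x face. Pushed high on its far face towards the robot, by a finger that rises as it turns, a crate turns about its near bottom edge and past about 31 degrees falls over by itself; its z axis then points level towards the robot.
- plain_crate_mid (a point): Centre of the plain crate's volume, likewise.
- dispatch_line: Dispatch line: a straight strip of black tape flat on the bench beyond the crates, 20 mm wide, 560 mm long, 1 mm high and no obstacle. Origin at its middle; its y axis runs along the tape (roughly left to right, yaw up to 0.1 rad), its x axis points across it, away from the robot.
- vial: Small amber vial standing upright between the crates, 26 mm across, 50 mm tall; origin at the centre of its foot. Leave it alone.
- petri: Clear covered dish, 64 mm across, 20 mm high, beyond the tape. Origin under its centre. Leave it alone.
- reagent: Amber bottle, 60 mm across, 130 mm tall, standing to the robot's right. Origin at its foot. Leave it alone.
- beaker: Glass beaker, 70 mm across, 85 mm tall, standing to the robot's left. Origin at its foot. Leave it alone.
- tablet: Black tablet computer lying on the robot's left, 220 x 150 x 9 mm. Origin under its centre. Leave it alone.
- marker: White marker pen lying on the robot's right, 110 mm long, 15 mm high. Origin under its middle. Leave it alone.
Not all that is in view belongs to the job. Leave any red look-alike of the plain_crate alone.

How it is judged:
By the outcome, as a careful person would: the job done as asked, in the order asked, and still so for the second after the job is handed in, with the robot touching nothing.
It also fails if it takes over 70 s, if anything falls off the work surface, if the arm or the gripper's body presses on something with over 40 N, if the wrist force passes 120 N, or if a joint passes its speed limit or range.

## Working session

There is one attempt and no reset: what is moved stays moved. The work goes in short steps, Python scripts to look and compute and a tool call to move; the robot and the scene stay as the last step left them, time stands still between calls to the robot, and variables do not carry over. Pictures are saved under pics/ and viewed, about 8 in all and at most 12, crops included, and the job is handed in when it is done.

Besides the shell and the picture viewer there is one more tool, called after "Emit:" as name([rows], argument=value, ...), one row to a line, values as JSON. send_rows: Moves the arm, as the interface text tells. Its arguments: {"type":"object","properties":{"motion":{"type":"array"},"hand":{"type":"number"},"squeeze":{"type":"number"}},"required":["motion"]}

```bash
mkdir -p pics; cat > h.py <<'E'
from station import *
import numpy as np, cv2
def px2w(f,u,v,d=None):
    H,W=f["range_z"].shape; fl=H/2/np.tan(np.radians(f["vertical_fov"])/2)
    a=np.array([[(u-f["cx"])/fl,(v-f["cy"])/fl]]); s=a.copy()
    for _ in range(20): s=a/(1+f["k1"]*(s**2).sum())
    x,y=s[0]
    ray=np.array([x,-y,-1.]); T=np.array(f["cam_to_world"])
    if d is None: d=f["range_z"][int(v),int(u)]
    return T[:3,:3]@(ray*d)+T[:3,3]
def cloud(f):
    H,W=f["range_z"].shape; fl=H/2/np.tan(np.radians(f["vertical_fov"])/2)
    v,u=np.mgrid[:H,:W]; a=np.stack([(u-f["cx"])/fl,(v-f["cy"])/fl],-1); s=a.copy()
    for _ in range(20): s=a/(1+f["k1"]*(s**2).sum(-1,keepdims=True))
    r=np.stack([s[...,0],-s[...,1],-np.ones((H,W))],-1)*f["range_z"][...,None]
    T=np.array(f["cam_to_world"]); return r@T[:3,:3].T+T[:3,3]
E
python3 - <<'E'
from h import *
s=get_state();print({k:np.round(v,3) for k,v in s.items()})
for n in("scene","top"):
    f=grab_frame(n); cv2.imwrite(f"pics/{n}0.png",f["frame"]); np.save(f"pics/{n}0.npy",f["range_z"]); print(n,f["vertical_fov"],f["k1"],np.round(f["cam_to_world"],3))
    import pickle; pickle.dump(f,open(f"pics/{n}0.pkl","wb"))
E
```

```text
{'t': np.float64(0.0), 'q': array([-1.032,  0.359,  0.011, -0.   , -1.224, -0.288]), 'qd': array([ 0.001,  0.   , -0.   ,  0.001,  0.001, -0.   ]), 'joint_efforts': array([ 2.0000e-03, -5.8272e+01,  2.9307e+01,  6.9970e+00,  7.0000e-03,
       -0.0000e+00]), 'eef_pos': array([ 0.167, -0.654,  0.404]), 'ee_rot': array([ 3.14 , -0.   , -2.891]), 'force': array([-0.204, -0.799, -0.416]), 'moment': array([ 0.009,  0.04 , -0.023]), 'width': np.float64(0.088)}
scene 56.94229133166181 0.028311291917568388 [[-0.718 -0.362  0.594  1.156]
 [ 0.696 -0.396  0.599  0.567]
 [ 0.018  0.844  0.536  0.601]
 [ 0.     0.     0.     1.   ]]
top 50.88989010458715 -0.08895541160792046 [[-0.019  0.992 -0.124  0.442]
 [-1.    -0.02  -0.004  0.006]
 [-0.007  0.124  0.992  1.16 ]
 [ 0.     0.     0.     1.   ]]
```

```bash
sleep 1; python3 -c "
import cv2,numpy as np
a=cv2.imread('pics/top0.png');print(a.shape)"
```

```text
(480, 640, 3)
```

View pics/top0.png

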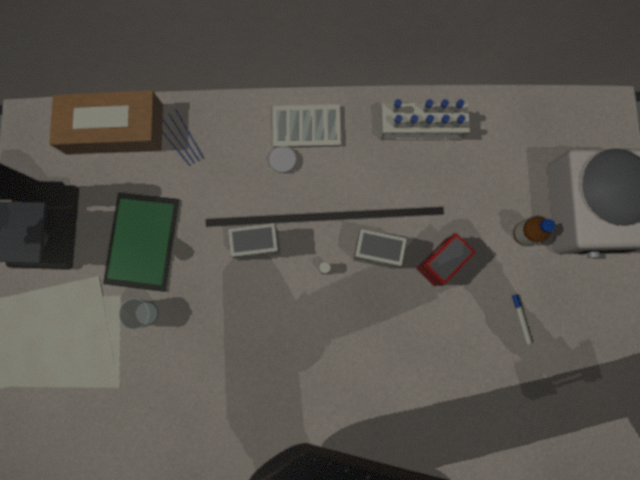

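View pics/scene0.png

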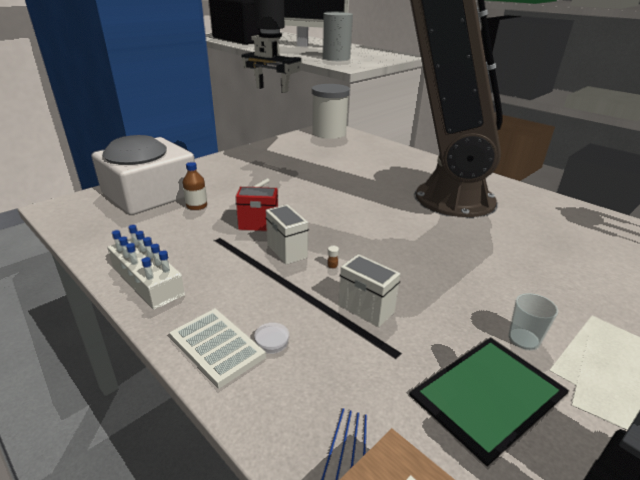

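The top view shows the white crates at (253,240) and (381,247), with the vial at (325,267) between them. The tape runs from (207,222) to (443,210), the red decoy is at (447,260), and the petri dish is at (283,160). Next I measure them.

```bash
python3 - <<'E'
from h import *; import pickle
f=pickle.load(open("pics/top0.pkl","rb")); P=cloud(f); img=f["frame"]
def box(u0,v0,u1,v1,zlo,zhi):
    p=P[v0:v1,u0:u1].reshape(-1,3); p=p[(p[:,2]>zlo)&(p[:,2]<zhi)]; return p
for n,b,zl,zh in(("L",(220,215,290,270),.085,.12),("R",(345,220,417,280),.085,.12),("red",(410,225,485,295),.07,.13),("vial",(312,255,338,280),.03,.07),("petri",(262,140,305,178),.01,.04),("bottle",(505,210,555,250),.05,.15)):
    p=box(*b,zl,zh); r=cv2.minAreaRect(p[:,:2].astype(np.float32)*1000)
    print(n,len(p),"medz",np.median(p[:,2]).round(4),"rect",np.round(r[0],1),np.round(r[1],1),round(r[2],1))
g=img.max(2); m=np.zeros_like(g); m[200:230,200:450]=(g[200:230,200:450]<50)
q=np.argwhere(m); ww=P[m>0]; ww=ww[abs(ww[:,2])<.01]
r=cv2.minAreaRect(ww[:,:2].astype(np.float32)*1000);print("tape",len(ww),r, np.median(ww[:,2]))
vx,vy,x0,y0=cv2.fitLine(ww[:,:2].astype(np.float32),cv2.DIST_HUBER,0,.01,.01).ravel();print(vx,vy,x0,y0)
for u,v in((208,222),(325,216),(442,210),(300,300)):print(u,v,px2w(f,u,v).round(3))
E
```

```text
L 1350 medz 0.1001 rect [585.9 147.8] [ 61.3 101. ] 5.6
R 1352 medz 0.1002 rect [ 564.4 -124.9] [101.1  61.8] 77.2
red 1392 medz 0.1001 rect [ 539.1 -270.1] [ 60.2 100.3] 42.9
vial 103 medz 0.0492 rect [528.3  -4.3] [22.1 24.4] 88.3
petri 785 medz 0.0189 rect [794.8  77.8] [81.5 80.4] 88.1
bottle 739 medz 0.0914 rect [ 600.8 -472.7] [60.7 51.5] 9.5
tape 1332 ((652.4814453125, -9.002044677734375), (15.401795387268066, 552.9993896484375), 1.7864702939987183) 0.00028557793222516725
0.03201434 -0.9994874 0.65235937 -0.010092467
208 222 [0.644 0.265 0.001]
325 216 [ 0.652 -0.01   0.002]
442 210 [ 0.662 -0.285 -0.   ]
300 300 [0.459 0.052 0.001]
```

```bash
cat >> h.py <<'E'
def to(xyz,yawdeg,frm=None,fyaw=None):
    "offset cm and turn deg from pose (default: measured) to TCP pose xyz, tool-x heading yawdeg"
    s=get_state(); p=np.array(s["eef_pos"] if frm is None else frm); y=s["ee_rot"][2] if fyaw is None else np.radians(fyaw)
    d=np.array(xyz)-p; c,sn=np.cos(y),np.sin(y)
    o=100*np.array([c*d[0]+sn*d[1], sn*d[0]-c*d[1], -d[2]])
    t=-(yawdeg-np.degrees(y)); t=(t+180)%360-180
    return o.round(2),round(t,2)
def st():
    s=get_state();print("t",round(float(s["t"]),2),"pos",np.round(s["eef_pos"],4),"rot",np.degrees(s["ee_rot"]).round(2),"F",np.round(s["force"],1),"w",round(float(s["width"]),3),"q",np.round(s["q"],2))
R=(np.array([.5644,-.1249]),-12.8); L=(np.array([.5859,.1478]),5.6)
def cp(c,d,z):
    a=np.radians(c[1]); e=np.array([np.cos(a),np.sin(a)]); return [*(c[0]+d*e),z]
E
python3 - <<'E'
from h import *
st(); print(to(cp(R,.068,.38),R[1]+180)); print(cp(R,.068,.38),cp(L,.068,.38))
E
```

```text
t 0.1 pos [ 0.1675 -0.6537  0.4038] rot [ 1.7992e+02 -1.0000e-02 -1.6564e+02] F [ 0.7  0.7 -0.5] w 0.088 q [-1.03  0.36  0.01 -0.   -1.22 -0.29]
(array([-57.62,  38.28,   2.38]), np.float64(27.16))
[np.float64(0.6307101560927784), np.float64(-0.13996529783812378), 0.38] [np.float64(0.6535754631987645), np.float64(0.15443563718362216), 0.38]
```

Emit:
send_rows([
  {"offset":[-57.6,38.3,2.4],"turn":27.2},
  {"offset":[-57.6,38.3,2.4],"turn":27.2},
  {"offset":[-57.6,38.3,2.4],"turn":27.2},
  {"offset":[-57.6,38.3,2.4],"turn":27.2},
  {"offset":[-57.6,38.3,2.4],"turn":27.2},
  {"offset":[-57.6,38.3,2.4],"turn":27.2},
  {"offset":[-57.6,38.3,2.4],"turn":27.2},
  {"offset":[-57.6,38.3,2.4],"turn":27.2},
], hand=-0.1)

```text
t: 0.9
eef_pos: [0.4315, -0.3602, 0.3909]
ee_rot: [3.141, -0.0, 2.918]
force: [1.8, -1.2, -0.9]
width: 0.0397
```

```bash
python3 -c "
from h import *
st(); print(to(cp(R,.068,.38),R[1]+180))"
```

```text
t 0.9 pos [ 0.4315 -0.3602  0.3909] rot [179.99  -0.   167.17] F [ 1.8 -1.2 -0.9] w 0.04 q [-0.35  0.18 -0.26 -0.   -1.13 -1.45]
(array([-14.53,  25.89,   1.09]), np.float64(-0.03))
```

Emit:
send_rows([
  {"offset":[-14.5,25.9,1.1],"turn":0},
  {"offset":[-14.5,25.9,1.1],"turn":0},
  {"offset":[-14.5,25.9,1.1],"turn":0},
  {"offset":[-14.5,25.9,1.1],"turn":0},
  {"offset":[-14.5,25.9,1.1],"turn":0},
  {"offset":[-14.5,25.9,1.1],"turn":0},
  {"offset":[-14.5,25.9,1.1],"turn":0},
  {"offset":[-14.5,25.9,1.1],"turn":0},
])

```text
t: 1.7
eef_pos: [0.63, -0.1404, 0.3789]
ee_rot: [-3.141, -0.002, 2.92]
force: [-0.6, -0.6, -0.1]
width: 0.0396
```

```bash
python3 -c "
from h import *
st(); print(to(cp(R,.068,.38),R[1]+180));print(to(cp(R,.068,.261),R[1]+180)); print(to(cp(R,.0425,.261),R[1]+180))"
```

```text
t 1.7 pos [ 0.63   -0.1404  0.3789] rot [-1.7998e+02 -1.0000e-01  1.6728e+02] F [-0.6 -0.6 -0.1] w 0.04 q [ 0.08  0.33 -0.09 -0.   -1.15 -1.87]
(array([-0.06,  0.06, -0.11]), np.float64(0.08))
(array([-0.06,  0.06, 11.79]), np.float64(0.08))
(array([ 2.49,  0.07, 11.79]), np.float64(0.08))
```

Emit:
send_rows([
  {"offset":[0,0,4],"turn":0},
  {"offset":[0,0,8],"turn":0},
  {"offset":[0,0,11],"turn":0},
  {"offset":[0,0,11.8],"turn":0},
  {"offset":[1,0,11.8],"turn":0},
  {"offset":[2,0,11.8],"turn":0},
  {"offset":[2.5,0,11.8],"turn":0},
  {"offset":[2.5,0,11.8],"turn":0},
])

```text
t: 2.5
eef_pos: [0.6047, -0.136, 0.2641]
ee_rot: [3.141, 0.003, 2.918]
force: [0.6, 0.5, 0.6]
width: 0.0391
```

```bash
python3 -c "
from h import *
st()
h=85
for t in range(0,45,4):
    a=np.radians(t); x=60*np.cos(a)-h*np.sin(a); z=60*np.sin(a)+h*np.cos(a); print(t,round(60-x,1),round(z-h,1))
f=grab_frame('top');P=cloud(f);p=P[220:280,345:417].reshape(-1,3)
cv2.imwrite('pics/top1.png',f['frame'][140:340,150:500].repeat(2,0).repeat(2,1))"
```

```text
t 2.5 pos [ 0.6047 -0.136   0.2641] rot [1.7995e+02 1.7000e-01 1.6719e+02] F [0.6 0.5 0.6] w 0.039 q [ 0.09  0.39 -0.29  0.   -0.89 -1.89]
0 0.0 0.0
4 6.1 4.0
8 12.4 7.5
12 19.0 10.6
16 25.8 13.2
20 32.7 15.4
24 39.8 17.1
28 46.9 18.2
32 54.2 18.9
36 61.4 19.0
40 68.7 18.7
44 75.9 17.8
```

View pics/top1.png

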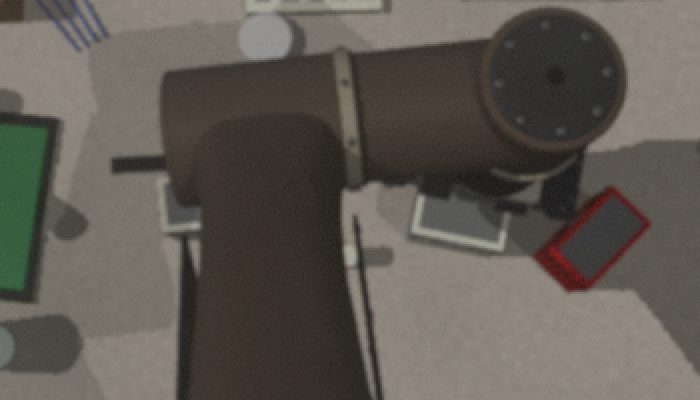

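The frame shows the fingers just behind the right crate's far face, with the top edge at about (460,190) in the crop. Now I start the tip, rising as it turns.

Emit:
send_rows([
  {"offset":[0.4,0,-0.1],"turn":0},
  {"offset":[0.8,0,-0.4],"turn":0},
  {"offset":[1.4,0,-0.8],"turn":0},
  {"offset":[2.1,0,-1.1],"turn":0},
  {"offset":[2.8,0,-1.35],"turn":0},
  {"offset":[2.8,0,-1.35],"turn":0},
])

```text
t: 3.15
eef_pos: [0.5767, -0.1297, 0.276]
ee_rot: [3.141, -0.0, 2.918]
force: [0.4, 0.0, 0.1]
width: 0.0391
```

```bash
python3 -c "
from h import *
st()
f=grab_frame('scene')
cv2.imwrite('pics/sc1.png',f['frame'][120:420,150:550].repeat(2,0).repeat(2,1))"
```

```text
t 3.15 pos [ 0.5767 -0.1297  0.276 ] rot [ 1.7999e+02 -1.0000e-02  1.6717e+02] F [0.4 0.  0.1] w 0.039 q [ 0.11  0.34 -0.34 -0.   -0.89 -1.9 ]
```

View pics/sc1.png

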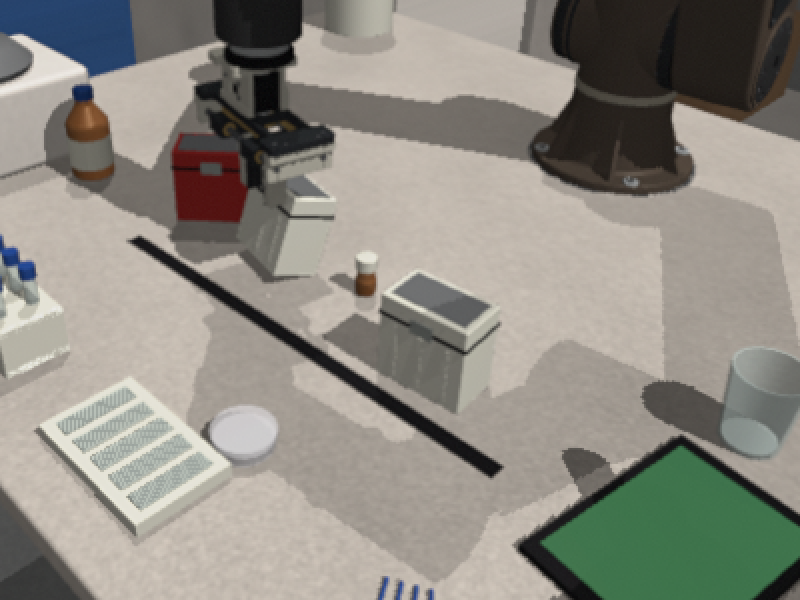

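The right crate is tilting about its near edge, with its lid at (310,190) in the crop. I continue past the balance point.

Emit:
send_rows([
  {"offset":[0.6,0,-0.2],"turn":0},
  {"offset":[1.2,0,-0.35],"turn":0},
  {"offset":[1.8,0,-0.5],"turn":0},
  {"offset":[2.4,0,-0.6],"turn":0},
  {"offset":[3.0,0,-0.7],"turn":0},
  {"offset":[3.5,0,-1.0],"turn":0},
  {"offset":[3.8,0,-2.0],"turn":0},
  {"offset":[3.8,0,-5.0],"turn":0},
])

```text
t: 4.0
eef_pos: [0.5394, -0.1213, 0.3242]
ee_rot: [-3.14, -0.005, 2.917]
force: [0.4, -0.7, 0.5]
width: 0.0397
```

Emit:
send_rows([
  {"offset":[0,0,-3],"turn":0},
  {"offset":[0,0,-6],"turn":0},
  {"offset":[0,0,-6],"turn":0},
])

```text
t: 4.3
eef_pos: [0.5418, -0.1216, 0.391]
ee_rot: [3.14, 0.008, 2.918]
force: [1.2, -0.7, 0.2]
width: 0.0392
```

```bash
python3 -c "
from h import *
st(); print(to(cp(L,.068,.38),L[1]+180))
f=grab_frame('scene');P=cloud(f)
# right area
m=(P[...,1]>-.2)&(P[...,1]<-.02)&(P[...,0]>.38)&(P[...,0]<.62)&(P[...,2]>.01)&(P[...,2]<.13)
p=P[m];print(len(p),p.min(0).round(3),p.max(0).round(3)); t=p[(p[:,2]>.055)]
print(cv2.minAreaRect(t[:,:2].astype(np.float32)*1000))
cv2.imwrite('pics/sc2.png',cv2.resize(f['frame'][170:330,200:440],None,fx=3,fy=3))"
```

```text
t 4.3 pos [ 0.5418 -0.1216  0.391 ] rot [179.92   0.47 167.21] F [ 1.2 -0.7  0.2] w 0.039 q [ 0.13  0.17 -0.28  0.   -1.11 -1.93]
(array([-4.79, 29.39,  1.1 ]), np.float64(-18.39))
1726 [ 0.428 -0.163  0.01 ] [ 0.547 -0.044  0.064]
((487.2568664550781, -105.07856750488281), (105.35700225830078, 101.20769500732422), 77.33848571777344)
```

View pics/sc2.png

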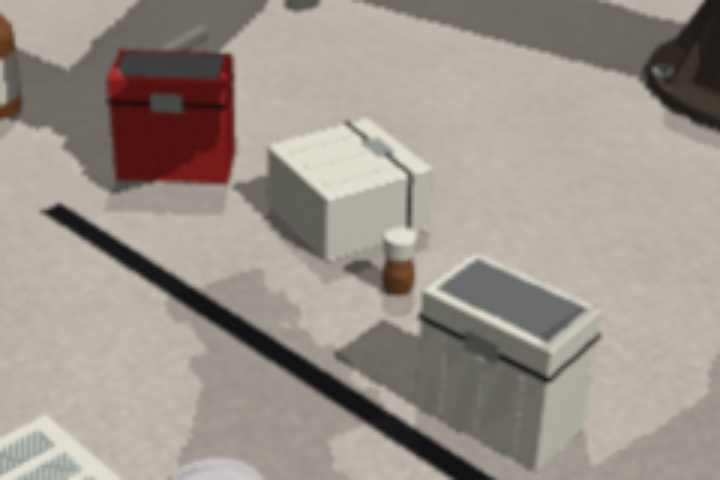

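The right crate lies flat, and its underside around (295,200) is bare, so it is the plain one. Its centre is (0.487,-0.105), as predicted. Next is the left crate.

Emit:
send_rows([
  {"offset":[-4.8,29.4,1.1],"turn":-18.4},
  {"offset":[-4.8,29.4,1.1],"turn":-18.4},
  {"offset":[-4.8,29.4,1.1],"turn":-18.4},
  {"offset":[-4.8,29.4,1.1],"turn":-18.4},
  {"offset":[-4.8,29.4,1.1],"turn":-18.4},
  {"offset":[-4.8,29.4,1.1],"turn":-18.4},
  {"offset":[-4.8,29.4,1.1],"turn":-18.4},
  {"offset":[-4.8,29.4,1.1],"turn":-18.4},
])

```text
t: 5.15
eef_pos: [0.6527, 0.1558, 0.3729]
ee_rot: [-3.141, -0.003, -3.043]
force: [-0.1, 0.1, -0.2]
width: 0.04
```

```bash
python3 -c "
from h import *
st(); print(to(cp(L,.068,.38),L[1]+180));print(to(cp(L,.0415,.264),L[1]+180))"
```

```text
t 5.15 pos [0.6527 0.1558 0.3729] rot [-1.7995e+02 -1.4000e-01 -1.7433e+02] F [-0.1  0.1 -0.2] w 0.04 q [ 0.52  0.37 -0.04 -0.   -1.16 -2.  ]
(array([-0.07, -0.15, -0.71]), np.float64(0.07))
(array([ 2.58, -0.15, 10.89]), np.float64(0.07))
```

Emit:
send_rows([
  {"offset":[0,-0.1,4],"turn":0},
  {"offset":[0,-0.1,8],"turn":0},
  {"offset":[0,-0.1,10.5],"turn":0},
  {"offset":[0,-0.1,10.9],"turn":0},
  {"offset":[1,-0.1,10.9],"turn":0},
  {"offset":[2,-0.1,10.9],"turn":0},
  {"offset":[2.5,-0.1,10.9],"turn":0},
  {"offset":[2.5,-0.1,10.9],"turn":0},
])

```text
t: 5.95
eef_pos: [0.6275, 0.1512, 0.2675]
ee_rot: [3.141, 0.003, -3.044]
force: [0.3, 0.6, 0.7]
width: 0.0397
```

```bash
python3 -c "
from h import *
st(); print(to(cp(L,.0415,.264),L[1]+180))"
```

```text
t 5.95 pos [0.6275 0.1512 0.2675] rot [ 1.7994e+02  1.5000e-01 -1.7440e+02] F [0.3 0.6 0.7] w 0.04 q [ 0.54  0.42 -0.23  0.   -0.92 -2.01]
(array([0.03, 0.07, 0.35]), np.float64(-0.0))
```

Emit:
send_rows([
  {"offset":[0,0,0.2],"turn":0},
  {"offset":[0.4,0,0.1],"turn":0},
  {"offset":[0.8,0,-0.2],"turn":0},
  {"offset":[1.4,0,-0.6],"turn":0},
  {"offset":[2.1,0,-0.9],"turn":0},
  {"offset":[2.8,0,-1.15],"turn":0},
  {"offset":[2.8,0,-1.15],"turn":0},
])

```text
t: 6.65
eef_pos: [0.5992, 0.1483, 0.2776]
ee_rot: [3.141, 0.0, -3.044]
force: [0.5, -2.0, 0.5]
width: 0.0393
```

Emit:
send_rows([
  {"offset":[0.6,0,-0.2],"turn":0},
  {"offset":[1.2,0,-0.35],"turn":0},
  {"offset":[1.8,0,-0.5],"turn":0},
  {"offset":[2.4,0,-0.6],"turn":0},
  {"offset":[3.0,0,-0.7],"turn":0},
  {"offset":[3.5,0,-1.0],"turn":0},
  {"offset":[3.8,0,-2.0],"turn":0},
  {"offset":[3.8,0,-5.0],"turn":0},
])

```text
t: 7.45
eef_pos: [0.5611, 0.1443, 0.3256]
ee_rot: [-3.14, -0.005, -3.045]
force: [0.8, -0.3, 0.2]
width: 0.0392
```

Emit:
send_rows([
  {"offset":[0,0,-3],"turn":0},
  {"offset":[0,0,-6],"turn":0},
  {"offset":[0,0,-6],"turn":0},
])

```text
t: 7.75
eef_pos: [0.5634, 0.145, 0.3927]
ee_rot: [3.139, 0.008, -3.044]
force: [0.4, 0.6, -0.0]
width: 0.0396
```

```bash
python3 -c "
from h import *
st()
f=grab_frame('scene');P=cloud(f)
for a,b in((-.2,-.025),(.07,.23)):
    m=(P[...,1]>a)&(P[...,1]<b)&(P[...,0]>.36)&(P[...,0]<.7)&(P[...,2]>.01)&(P[...,2]<.13)
    p=P[m];print(len(p),p.min(0).round(3),p.max(0).round(3)); t=p[(p[:,2]>.055)]
    print(cv2.minAreaRect(t[:,:2].astype(np.float32)*1000))
cv2.imwrite('pics/sc3.png',cv2.resize(f['frame'][190:360,220:460],None,fx=3,fy=3))"
```

```text
t 7.75 pos [0.5634 0.145  0.3927] rot [ 179.86    0.46 -174.39] F [ 0.4  0.6 -0. ] w 0.04 q [ 0.59  0.21 -0.22  0.   -1.13 -2.06]
1726 [ 0.428 -0.163  0.01 ] [ 0.547 -0.045  0.063]
((487.6705322265625, -103.34437561035156), (102.9717788696289, 103.40192413330078), 79.47115325927734)
2522 [0.449 0.086 0.01 ] [0.561 0.197 0.065]
((505.1303405761719, 140.91232299804688), (103.96829223632812, 103.22611999511719), 6.358589172363281)
```

View pics/sc3.png

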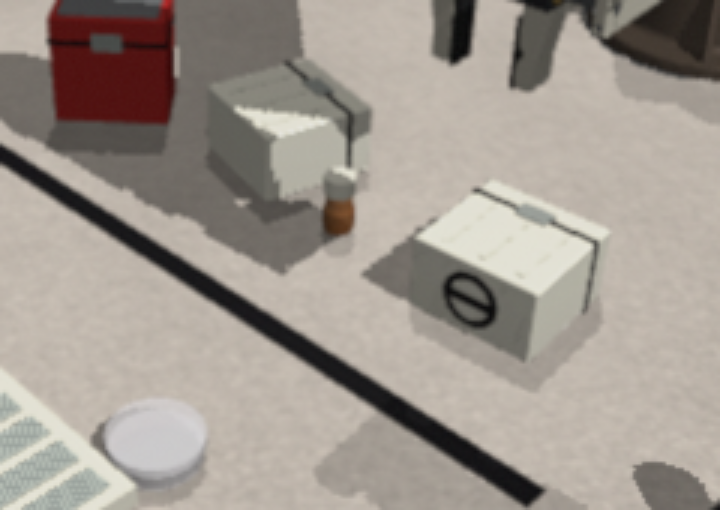

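The left crate's underside shows the ring with a bar at (470,300), so it is the stamped one. It lies at (0.505,0.141), heading about 6°. I move behind its lid, on the robot side.

```bash
python3 -c "
from h import *
C=(np.array([.505,.141]),5.8)
print(to(cp(C,-.085,.38),C[1]+180))"
```

```text
(array([14.28,  0.14,  1.02]), np.float64(-0.22))
```

Emit:
send_rows([
  {"offset":[5,0.1,0.5],"turn":0},
  {"offset":[10,0.1,1],"turn":0},
  {"offset":[14.3,0.1,1],"turn":0},
  {"offset":[14.3,0.1,1],"turn":0},
  {"offset":[14.3,0.1,1],"turn":0},
  {"offset":[14.3,0.1,1],"turn":0},
])

```text
t: 8.4
eef_pos: [0.4204, 0.1321, 0.3772]
ee_rot: [3.141, 0.0, -3.044]
force: [0.4, -1.0, 0.5]
width: 0.0391
```

```bash
python3 -c "
from h import *
st()
C=(np.array([.505,.141]),5.8)
print(to(cp(C,-.085,.21),C[1]+180))
f=grab_frame('scene');P=cloud(f)
m=(P[...,1]>.07)&(P[...,1]<.23)&(P[...,0]>.43)&(P[...,0]<.7)&(P[...,2]>.055)&(P[...,2]<.07)
print(cv2.minAreaRect(P[m][:,:2].astype(np.float32)*1000))"
```

```text
t 8.4 pos [0.4204 0.1321 0.3772] rot [ 1.7999e+02  3.0000e-02 -1.7442e+02] F [ 0.4 -1.   0.5] w 0.039 q [ 0.75 -0.02 -0.52  0.   -1.07 -2.23]
(array([-1.000e-02,  3.000e-02,  1.672e+01]), np.float64(-0.22))
((504.84234619140625, 140.6258087158203), (103.06202697753906, 103.3910140991211), 6.292352676391602)
```

Emit:
send_rows([
  {"offset":[0,0,5],"turn":0},
  {"offset":[0,0,10],"turn":0},
  {"offset":[0,0,14],"turn":0},
  {"offset":[0,0,16.5],"turn":0},
  {"offset":[0,0,16.7],"turn":0},
  {"offset":[0,0,16.7],"turn":0},
  {"offset":[-1,0,16.7],"turn":0},
  {"offset":[-2,0,16.7],"turn":0},
])

```text
t: 9.25
eef_pos: [0.4414, 0.1345, 0.2117]
ee_rot: [3.14, 0.003, -3.044]
force: [-0.1, -0.5, 0.1]
width: 0.0393
```

Emit:
send_rows([
  {"offset":[-0.5,0,0],"turn":0},
  {"offset":[-1.2,0,0],"turn":0},
  {"offset":[-2.2,0,0],"turn":0},
  {"offset":[-3.2,0,0],"turn":0},
  {"offset":[-4.2,0,0],"turn":0},
  {"offset":[-5.2,0,0],"turn":0},
  {"offset":[-6.2,0,0],"turn":0},
  {"offset":[-7.2,0,0],"turn":0},
])

```text
t: 10.05
eef_pos: [0.5123, 0.1408, 0.21]
ee_rot: [-3.142, -0.0, -3.044]
force: [-4.7, 0.8, 3.2]
width: 0.0396
```

Emit:
send_rows([
  {"offset":[-1,0,0],"turn":0},
  {"offset":[-2,0,0],"turn":0},
  {"offset":[-2.8,0,0],"turn":0},
  {"offset":[-3.3,0,0],"turn":0},
  {"offset":[-3.5,0,0],"turn":0},
  {"offset":[-3.5,0,0],"turn":0},
])

```text
t: 10.65
eef_pos: [0.5468, 0.1443, 0.21]
ee_rot: [3.141, 0.001, -3.044]
force: [-0.2, -0.3, 0.3]
width: 0.0395
```

```bash
cat > m.py <<'E'
from h import *
st()
f=grab_frame('scene');P=cloud(f)
m=(P[...,1]>.06)&(P[...,1]<.25)&(P[...,0]>.45)&(P[...,0]<.76)&(P[...,2]>.055)&(P[...,2]<.066)
print(cv2.minAreaRect(P[m][:,:2].astype(np.float32)*1000))
m=(P[...,1]>.06)&(P[...,1]<.25)&(P[...,0]>.45)&(P[...,0]<.76)&(P[...,2]>.01)&(P[...,2]<.045)
p=P[m];print(p.min(0),p.max(0))
cv2.imwrite('pics/m.png',cv2.resize(f['frame'][190:400,220:460],None,fx=3,fy=3)[:600])
E
python3 m.py
```

```text
t 10.65 pos [0.5468 0.1443 0.21  ] rot [ 1.7998e+02  5.0000e-02 -1.7443e+02] F [-0.2 -0.3  0.3] w 0.039 q [ 0.6   0.38 -0.46  0.   -0.72 -2.08]
((599.189697265625, 148.8151092529297), (123.47379302978516, 102.92972564697266), 5.727655410766602)
[0.53175437 0.07678732 0.01002049] [0.75971509 0.20555941 0.04496962]
```

Emit:
send_rows([
  {"offset":[-0.7,0,0],"turn":0},
  {"offset":[-1.5,0,0],"turn":0},
  {"offset":[-2.3,0,0],"turn":0},
  {"offset":[-3,0,0],"turn":0},
  {"offset":[-3.5,0,0],"turn":0},
  {"offset":[-3.8,0,0],"turn":0},
  {"offset":[-3.8,0,0],"turn":0},
])

```text
t: 11.4
eef_pos: [0.5848, 0.1479, 0.21]
ee_rot: [3.141, 0.001, -3.045]
force: [-1.1, -0.1, 0.0]
width: 0.0393
```

Emit:
send_rows([
  {"offset":[2,0,0],"turn":0},
  {"offset":[6,0,0],"turn":0},
  {"offset":[10,0,0],"turn":0},
  {"offset":[10,0,0],"turn":0},
])

```text
t: 11.8
eef_pos: [0.4807, 0.1368, 0.2099]
ee_rot: [-3.141, -0.002, -3.044]
force: [1.0, 1.9, 0.6]
width: 0.0397
```

```bash
python3 m.py; python3 - <<'E'
from h import *
f=grab_frame('scene');P=cloud(f);im=f["frame"]
# tape fit from scene
m=(im.max(2)<60)&(abs(P[...,2])<.006)&(P[...,0]>.62)&(P[...,0]<.69)&(P[...,1]>-.3)&(P[...,1]<.3)
w=P[m];print(len(w),cv2.fitLine(w[:,:2].astype(np.float32),cv2.DIST_HUBER,0,.01,.01).ravel(), cv2.minAreaRect(w[:,:2].astype(np.float32)*1000))
E
```

```text
t 11.8 pos [0.4807 0.1368 0.2099] rot [-1.7999e+02 -1.0000e-01 -1.7443e+02] F [1.  1.9 0.6] w 0.04 q [ 0.67  0.3  -0.61 -0.   -0.67 -2.14]
((585.3276977539062, 147.3877410888672), (227.67173767089844, 102.92355346679688), 6.001030921936035)
[0.46573925 0.07882955 0.01002516] [0.75966304 0.20755027 0.04499748]
813 [ 0.02882435 -0.9995845   0.65044975  0.00751327] ((651.5137939453125, -6.2176513671875), (20.660017013549805, 555.1057739257812), 1.9216822385787964)
```

View pics/m.png

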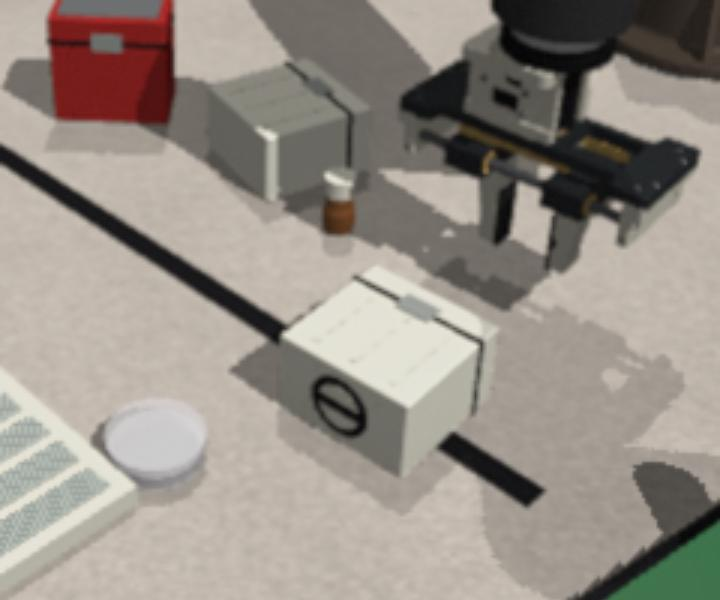

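The tape now runs under the stamped crate at about (280,335) and (450,445). The plain crate and the vial have not moved. I retreat upward and measure again with the arm clear.

Emit:
send_rows([
  {"offset":[0,0,-5],"turn":0},
  {"offset":[0,0,-10],"turn":0},
  {"offset":[0,0,-14],"turn":0},
  {"offset":[0,0,-15],"turn":0},
  {"offset":[0,0,-15],"turn":0},
])

```text
t: 12.4
eef_pos: [0.4859, 0.1386, 0.3624]
ee_rot: [3.139, 0.005, -3.045]
force: [0.6, -0.0, -0.8]
width: 0.0394
```

```bash
python3 m.py; python3 - <<'E'
from h import *
f=grab_frame('scene');P=cloud(f)
m=(P[...,1]>.06)&(P[...,1]<.25)&(P[...,0]>.55)&(P[...,0]<.72)&(P[...,2]>.057)&(P[...,2]<.066)
r=cv2.minAreaRect(P[m][:,:2].astype(np.float32)*1000);print(r)
x,y=r[0]; print("mid minus tape mm", x-1000*(.6512-.031*(y/1000-.0)))
E
```

```text
t 12.4 pos [0.4859 0.1386 0.3624] rot [ 179.84    0.29 -174.44] F [ 0.6 -0.  -0.8] w 0.039 q [ 0.67  0.11 -0.42  0.   -1.03 -2.14]
((647.4553833007812, 153.71873474121094), (102.5791244506836, 102.7249755859375), 6.089066505432129)
[0.5928257  0.07786523 0.01000698] [0.75994431 0.20752305 0.04499322]
((647.6369018554688, 152.7981719970703), (102.32356262207031, 103.19967651367188), 5.535328388214111)
mid minus tape mm 1.1736451873779288
```

```bash
python3 -c "
from h import *
f=grab_frame('scene');P=cloud(f)
m=(P[...,1]>-.2)&(P[...,1]<-.025)&(P[...,0]>.36)&(P[...,0]<.6)&(P[...,2]>.055)&(P[...,2]<.07)
print(cv2.minAreaRect(P[m][:,:2].astype(np.float32)*1000)); print(job_done())"
```

```text
((487.07916259765625, -104.92705535888672), (105.15186309814453, 101.41511535644531), 76.20130920410156)
the job is handed in; nothing more can be done
None
```

Both crates were tipped towards the robot onto their sides, undersides facing the tape. I then pushed the stamped one (it was on the left) away from the robot onto the tape. The job was handed in at about 12.5 s of the 70 s.

- **Stamped crate:** It lies flat with its middle at about (0.648, 0.153) m. The camera puts that about 1 mm beyond the tape's centreline; the finger position at the end of the push puts it about 2 mm short. The two disagree by about 3 mm, so the error either way is small.
- **Plain crate:** It lies at (0.487, -0.105) m, with its underside about 0.1 m short of the tape. It did not move during the push.
- **Other things on the bench:** The vial, petri dish and red crate looked undisturbed in the last picture. The remaining items I did not measure again, but the arm's path stayed clear of them.
- **Forces and clearance:** Wrist force readings after each move call stayed under 6 N (they are not continuous). At hand-in the gripper was about 0.18 m above the bench, touching nothing.

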